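# Feel round the portafilter basket's rim for dents

## Task

Check the rim of the freshly washed portafilter for dents, as a barista does before it goes back in the machine: put a fingertip on top of the rim where the handle joins and run it lightly along the rim, clockwise seen from above, all the way round and back to the handle, then draw away. Leave the portafilter lying in its stand, neither lifted, tipped nor turned, and do not disturb the things around it.

Things in the scene. Friction and masses are not known exactly. Their poses are not given: they have to be found in the camera images.
- portafilter: empty 58 mm espresso portafilter, loose (0.54 to 0.66 kg), lying level in its stand: chrome cup 70 mm across, 36 mm tall, open upward; black handle 27 mm thick reaching along its own -x to 195 mm from the cup's centre, centre line 20 mm above the cup's underside. Two lugs reach 41 mm from the centre along +y and -y, 11 mm below the rim. Origin: centre of the cup's underside, z up.
- rim_centre (a point): centre of the portafilter's rim, level with its crest: the rim is the rounded steel bead on top of the cup, 6 mm thick, inner diameter 59, outer 71, its crest a level circle of radius 32.5 mm, 36 mm above the cup's underside, 72 mm above the counter. Pressed from above, the whole portafilter sinks level on its soft seat, 1 mm for 2.5 N, at most 5 mm, and springs back. Inside, the cup is hollow, 25 mm deep. Axes as the portafilter's.
- stand: walnut block 135 x 105 mm, 30 mm high, fixed. The cup stands 6 mm above it on a soft foam-rubber seat, inside a low black ring (17 mm high, about 2 mm of play); the handle's neck lies between two wooden cheeks 20 mm apart, rising 36 mm above the block, 60 mm from the cup's centre. Origin on the counter below the centre of the cup's place; -x points along the handle, z up.
- tamper: steel tamper with wooden knob, standing loose beside the stand, 58 mm across, 86 mm tall, 0.38 kg; origin at the centre of its underside. Leave alone.
- shot_cup: small clear glass, standing loose beside the stand, 58 mm across the mouth, 62 mm tall, 0.14 kg; origin at the centre of its underside. Tamper and glass stand either side of the stand, about 115 mm from the cup's centre, and may have changed places. Leave alone.
- milk_jug: steel milk jug, loose, 84 mm across, 100 mm tall, with a handle reaching 72 mm from the centre to its own +y; origin at the centre of its underside. Leave alone.
- brush: flat bamboo-handled brush 185 mm long, loose, its bristle end on the counter and its handle leaning over the rim of a white ceramic spoon rest (up to 55 mm high); origin on the counter below the point where it leans. Leave alone.
- knock_box: black round knock box, fixed, 120 mm across, 100 mm tall; origin at the centre of its underside. Beyond the stand, clear of the work, are two more fixed things: a chrome grinder (360 mm tall, at the far left) and two stacked translucent drawers (240 mm tall, at the far right).
- rim0: piece 0 of the portafilter's rim, where the handle joins: a round bar about 9 mm long, 6 mm thick; origin on its crest, at mid length. Its own x points outward from the cup's centre, z up. Not marked off to the eye from the rest of the rim.
- rim1: piece 1 of the portafilter's rim, one eighth of the way round clockwise seen from above: a round bar about 9 mm long, 6 mm thick; origin on its crest, at mid length. Its own x points outward from the cup's centre, z up. Not marked off to the eye from the rest of the rim.
- rim2: piece 2 of the portafilter's rim, a quarter of the way round clockwise seen from above: a round bar about 9 mm long, 6 mm thick; origin on its crest, at mid length. Its own x points outward from the cup's centre, z up. Not marked off to the eye from the rest of the rim.
- rim3: piece 3 of the portafilter's rim, three eighths of the way round clockwise seen from above: a round bar about 9 mm long, 6 mm thick; origin on its crest, at mid length. Its own x points outward from the cup's centre, z up. Not marked off to the eye from the rest of the rim.
- rim4: piece 4 of the portafilter's rim, opposite the handle: a round bar about 9 mm long, 6 mm thick; origin on its crest, at mid length. Its own x points outward from the cup's centre, z up. Not marked off to the eye from the rest of the rim.
- rim5: piece 5 of the portafilter's rim, five eighths of the way round clockwise seen from above: a round bar about 9 mm long, 6 mm thick; origin on its crest, at mid length. Its own x points outward from the cup's centre, z up. Not marked off to the eye from the rest of the rim.
- rim6: piece 6 of the portafilter's rim, three quarters of the way round clockwise seen from above: a round bar about 9 mm long, 6 mm thick; origin on its crest, at mid length. Its own x points outward from the cup's centre, z up. Not marked off to the eye from the rest of the rim.
- rim7: piece 7 of the portafilter's rim, seven eighths of the way round clockwise seen from above: a round bar about 9 mm long, 6 mm thick; origin on its crest, at mid length. Its own x points outward from the cup's centre, z up. Not marked off to the eye from the rest of the rim.

How it is judged (in metres and radians):
On the way, in this order (a step that is already met when the one before it is completed fails the run):
1. a fingertip touches the rim where the handle joins (contact force between the fingers and rim0 above 0.2 N), for 0.04 s.
2. a fingertip touches the rim one eighth of the way round (clockwise from above) (contact force between the fingers and rim1 above 0.2 N), for 0.04 s.
3. a fingertip touches the rim a quarter of the way round (clockwise from above) (contact force between the fingers and rim2 above 0.2 N), for 0.04 s.
4. a fingertip touches the rim three eighths of the way round (clockwise from above) (contact force between the fingers and rim3 above 0.2 N), for 0.04 s.
5. a fingertip touches the rim opposite the handle (contact force between the fingers and rim4 above 0.2 N), for 0.04 s.
6. a fingertip touches the rim five eighths of the way round (clockwise from above) (contact force between the fingers and rim5 above 0.2 N), for 0.04 s.
7. a fingertip touches the rim three quarters of the way round (clockwise from above) (contact force between the fingers and rim6 above 0.2 N), for 0.04 s.
8. a fingertip touches the rim seven eighths of the way round (clockwise from above) (contact force between the fingers and rim7 above 0.2 N), for 0.04 s.
9. a fingertip touches the rim where the handle joins again, having gone all the way round (contact force between the fingers and rim0 above 0.2 N), for 0.04 s.
At the end, for the whole second after the job is handed in: all round the rim has been touched in order, clockwise from the handle and back to it; the portafilter lies at rest in its stand: within 6 mm of its place, neither raised (3 mm) nor tilted (0.05 rad) nor turned (0.12 rad); tamper, glass, jug and brush within 15 mm of where they were (horizontal distance between portafilter and stand below 0.006 m and z of portafilter in the frame of stand between 0.032 and 0.039 m and angle between portafilter's own z axis and vertical below 0.05 rad and angle between the x axis of portafilter and the x axis of stand, either way round below 0.12 rad and linear speed of portafilter below 0.02 m/s and distance of each of tamper, shot_cup, milk_jug, brush from where it was at the start of the episode below 0.015 m).
It fails at once if the fingers press or squeeze the portafilter with more than 20 N (contact force between the fingers and portafilter above 20 N).
It fails at once if the portafilter is lifted or tipped out of its stand (8 mm or 0.12 rad) (z of portafilter in the frame of stand above 0.044 m or angle between portafilter's own z axis and vertical above 0.12 rad).
It fails at once if the tamper, the glass, the milk jug or the brush is moved by more than 15 mm (distance of any of tamper, shot_cup, milk_jug, brush from where it was at the start of the episode above 0.015 m).
It also fails if it takes over 58 s, if anything falls off the work surface, if the arm or the gripper's body presses on something with over 40 N, if the wrist force passes 120 N, or if a joint passes its speed limit or range.

## Robot

A 6-joint arm with a two-finger parallel gripper is mounted at the origin on the work surface. World frame = base frame: x ahead of the robot, y to its left, z up, the work surface at z = 0. Lengths are in mm, angles in rad, forces in N, time in s.
With the tool pointing down it reaches from about 375 to 900 mm from the base axis. Payload 3.1 kg.
Tool frame: the origin (TCP) lies midway between the tips of the shut fingers; the grasp point (between the pads) lies 19 mm behind it; z points along the fingers, y is the line along which they close (so a half turn about z gives the same grasp; the last joint's range is limited). The gripper opens to 87 mm and grips with 3 to 60 N. Pads are 19 mm wide; open, the fingers measure 117 mm over their backs; the gripper's body (75 mm by 190 mm) begins 51 mm behind the grasp point.
Start: joints at [-1.429, 0.527, 1.433, -0, 1.181, -0.178], TCP at [196.508, -593.28, 222.548] pointing down, gripper open.
Joint ranges: [-3.08, 3.08], [-0.75, 2.2], [0.22, 2.44], [-1.43, 4.57], [0, 2.65], [-2.85, 2.85]. Speed limits (rad/s): [2.79, 2.79, 3.14, 3.14, 3.14, 3.14].

## Interface

Orientations are given as [roll, pitch, yaw] about the fixed x, y, z axes, in that order (R = Rz(yaw) Ry(pitch) Rx(roll)).
In Python, from cell import manip gives the robot as it stands. The module is installed in compiled form; this text tells all that it offers.
- The arm moves only by the shell command python3 -m jog 'ROWS' [OPENING] [FORCE]. ROWS is JSON, a list of rows, each an object of numbers: "tx", "ty", "tz": the shift along the tool's x, y, z in mm; "ax", "ay", "az": the turn, a rotation vector about the tool's x, y, z in degrees. A call has 1 to 20 rows; each row is the pose to reach, as a shift and turn from the pose commanded when the call began, along the tool's axes at that moment; what a row does not reach only later rows make up. A row lasts 1/10 s, in which the tool goes at most 50 mm and 8.59 degrees, less where a joint would pass 70% of its speed; a pose out of reach is approached as far as the arm can. A call with a gripper value outside its range is refused whole. OPENING is the opening, from 0 (shut) to 1 (fully open), set as the call begins (- or left out, the last holds). The fingers move at their own pace and stop on an object; FORCE is the grip in N (left out, the last holds). Time passes only in rows, so rows that repeat a pose let the fingers close. It gives the time, the measured TCP pose, the force, the opening and the grip force at its end, in the units of the state.
- manip.get_obs(): the state, without advancing time (a new reading comes with each control period).
- manip.read_camera(name): name is "side" or "top"; returns a dict with "frame" (480x640x3 uint8, red, green, blue), "vertical_fov" (degrees; the focal length in pixels is half the picture's height over the tangent of half this angle, whatever the lens; pixels are square), "cx", "cy" (the principal point, pixels), "extrinsics" (4x4, takes a point from world to camera coordinates). Camera axes: x right, y down, z forward; pixel columns grow to the right and rows downward; lengths in mm; the calibration is good to about 2 mm. A picture is of the moment at which its call begins. There is no depth.
- manip.sign_off(): hands the job in; it is judged then, once.
The state is a dict: "time_s": time; "qpos": joint angles; "qd": joint speeds; "joint_torque": joint torques, N m; "ee_pos": TCP position; "tool_rot": TCP orientation; "force": force on the tool from outside, world axes, zero at the start; "torque": the same for the moment, N m; "width": finger opening in mm; "gripper_force": force on a finger pad.
Only numpy, scipy, OpenCV 4.12 (cv2) and the standard library are available. Lean on these libraries where they do the work, as an engineer would, in place of code of your own. Each camera call takes 0.05 s, during which the arm holds its last target. There are 200 camera calls.

## Working session

There is one attempt and no reset: what is moved stays moved. The work goes in short steps, Python scripts to look and compute and a shell command to move; the robot and the scene stay as the last step left them, time stands still between calls to the robot, and variables do not carry over. Pictures are saved under pics/ and viewed, at most 10 in all, crops included, and the job is handed in when it is done.

```bash
mkdir -p pics; cat > h.py <<'E'
import numpy as np, cv2
from cell import manip
def cam(n):
    c=manip.read_camera(n); c['f']=240/np.tan(np.radians(c['vertical_fov'])/2); return c
def ray(c,u,v,z):
    E=np.array(c['extrinsics']); R=E[:3,:3]; o=-R.T@E[:3,3]
    d=R.T@np.array([(u-c['cx'])/c['f'],(v-c['cy'])/c['f'],1]); return o+d*(z-o[2])/d[2]
def proj(c,p):
    E=np.array(c['extrinsics']); q=E[:3,:3]@np.array(p)+E[:3,3]; return q[:2]/q[2]*c['f']+[c['cx'],c['cy']]
def save(c,n): cv2.imwrite('pics/'+n,c['frame'][:,:,::-1])
E
python3 - <<'E'
from h import *
for n in('top','side'):
    c=cam(n); save(c,n+'0.png'); E=np.array(c['extrinsics']); print(n,c['f'],c['cx'],c['cy'],-E[:3,:3].T@E[:3,3],E[2,:3], c.keys())
o=manip.get_obs(); print(o)
E
```

```text
top 453.65914999335314 319.7674742423186 234.83571050275464 [ 334.42854305   -1.91447597 1286.26770734] [ 0.14320118  0.00184725 -0.98969188] dict_keys(['frame', 'vertical_fov', 'cx', 'cy', 'extrinsics', 'f'])
side 565.5553382914247 319.72926947001525 236.73473766438983 [ 372.35143637 1088.60872727  880.578032  ] [ 0.08951305 -0.79938654 -0.59411159] dict_keys(['frame', 'vertical_fov', 'cx', 'cy', 'extrinsics', 'f'])
{'time_s': 0.1, 'qpos': array([-1.42952617e+00,  5.28363326e-01,  1.43373915e+00, -2.81572356e-05,
        1.18137579e+00, -1.78516141e-01]), 'qd': array([-9.25855660e-04, -1.80745238e-03, -2.84760986e-03,  5.59140089e-04,
       -3.16228318e-05,  6.07060482e-05]), 'joint_torque': array([-6.23429751e-04, -4.40985096e+01, -1.77150357e+01,  6.35422859e-02,
        5.33865974e-02, -2.99493729e-05]), 'ee_pos': array([ 196.39735238, -592.67299215,  221.68667992]), 'tool_rot': array([-3.13973239e+00, -3.09211037e-04,  3.19796724e-01]), 'force': array([-0.96648865, -1.14141321, -0.24998893]), 'torque': array([-0.00518414, -0.00337892, -0.00756888]), 'gripper_force': 0.0, 'width': 87.08222489633559}
```

View pics/top0.png

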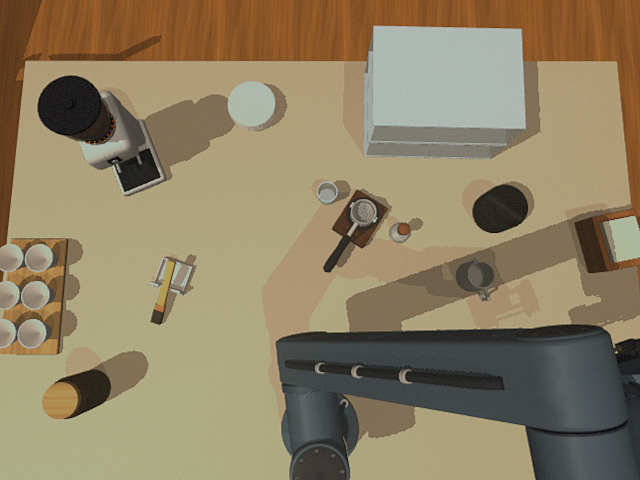

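View pics/side0.png

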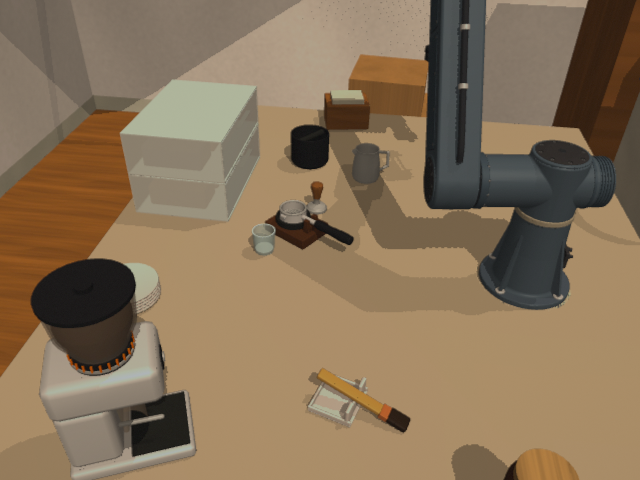

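```bash
python3 - <<'E'
from h import *
ims=[]
for n,(u,v) in (('top',(363,225)),('side',(300,220))):
    c=cam(n); ims.append(cv2.resize(c['frame'][v-50:v+50,u-62:u+62],None,fx=6,fy=6,interpolation=cv2.INTER_CUBIC)[:,:,::-1])
    print(n,proj(c,[0,0,0]),proj(c,manip.get_obs()['ee_pos']))
    for p in [(363,211),(327,268),(400,232),(327,191)] if n=='top' else [(293,211),(352,238),(317,210),(264,235)]: print(p,ray(c,*p,72))
cv2.imwrite('pics/ct.png',ims[0]); cv2.imwrite('pics/cs.png',ims[1])
E
```

```text
top [319.34305778 425.60394659] [579.79992357 362.563002  ]
(363, 211) [ 576.09393091 -117.24320177   72.        ]
(327, 268) [420.50555701 -19.28431638  72.        ]
(400, 232) [ 518.51479051 -216.75235847   72.        ]
(327, 191) [631.66528702 -19.10417954  72.        ]
side [522.97988104 279.32657448] [442.41822391  91.32080837]
(293, 211) [575.80931791 -98.86414346  72.        ]
(352, 238) [416.82800101  -6.1347154   72.        ]
(317, 210) [ 515.68627891 -112.99933604   72.        ]
(264, 235) [627.78202702  14.21120488  72.        ]
```

View pics/ct.png

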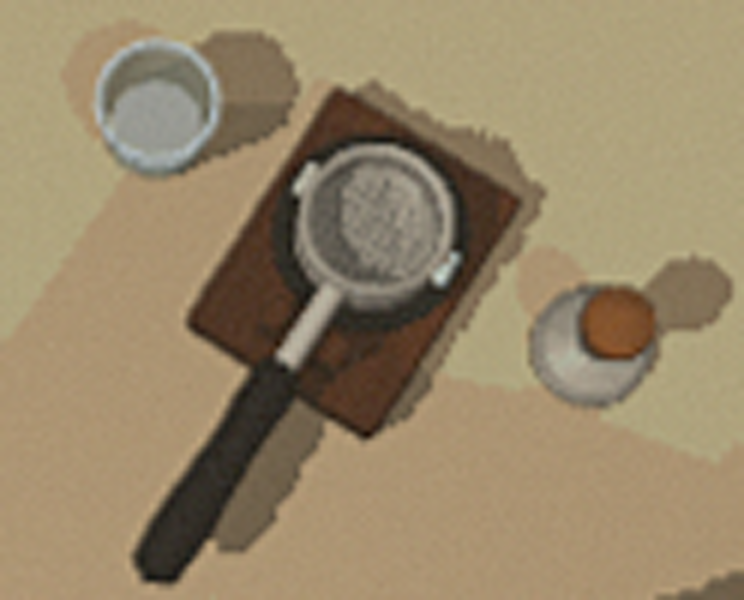

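View pics/cs.png

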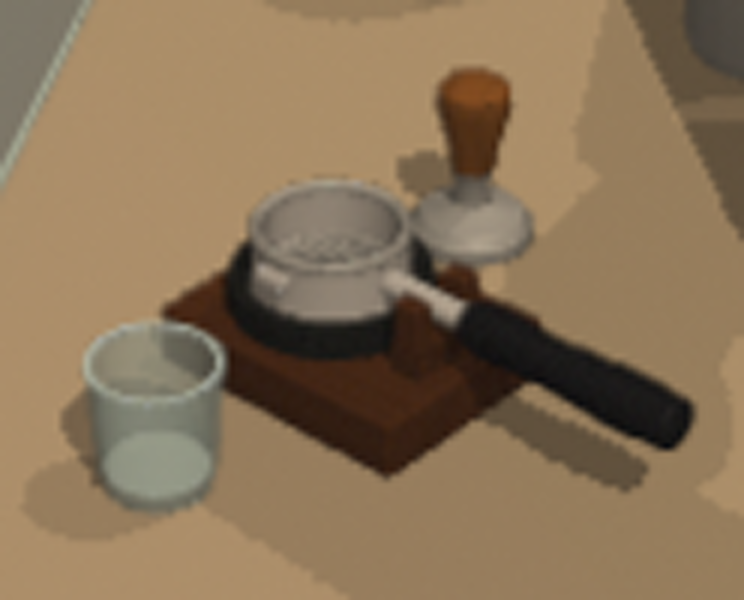

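```bash
cat > m.py <<'E'
from h import *
from scipy.optimize import least_squares
C=[]
for n,(u,v) in (('top',(364,211)),('side',(293,208))):
    c=cam(n); S=8; w=24
    im=cv2.resize(c['frame'][v-w:v+w,u-w:u+w],None,fx=S,fy=S,interpolation=cv2.INTER_CUBIC)
    hsv=cv2.cvtColor(im,cv2.COLOR_RGB2HSV); m=((hsv[...,1]<75)&(hsv[...,2]>95)).astype(np.uint8)
    m=cv2.morphologyEx(m,cv2.MORPH_OPEN,np.ones((9,9)))
    k=max(cv2.findContours(m,cv2.RETR_EXTERNAL,cv2.CHAIN_APPROX_NONE)[0],key=cv2.contourArea)
    h=cv2.convexHull(k)
    cv2.drawContours(im,[k],-1,(255,0,0),1); cv2.imwrite('pics/m_%s.png'%n,im[:,:,::-1])
    px=(k[:,0]+.5)/S-.5+[u-w,v-w]
    P=np.array([ray(c,*p,69)[:2] for p in px]); E=np.array(c['extrinsics']); o=(-E[:3,:3].T@E[:3,3])[:2]
    g=P.mean(0)
    for _ in range(6):
        d=P-g; r=np.linalg.norm(d,axis=1); far=(g-o)/np.linalg.norm(g-o)
        s=(d@far/r>-0.1)&(abs(r-35.5)<4)
        f=least_squares(lambda x:np.linalg.norm(P[s]-x[:2],axis=1)-x[2],[*g,35.5],loss='soft_l1'); 
        f2=least_squares(lambda x:np.linalg.norm(P[s]-x,axis=1)-35.5,g,loss='soft_l1'); g=f2.x
    print(n,'fixed r',g,'free',f.x,s.sum(),'rms',np.sqrt(np.mean(f2.fun**2)))
    C.append(g); print('px',proj(c,[*g,72]))
    # handle
    hs=cv2.cvtColor(c['frame'],cv2.COLOR_RGB2HSV)
    roi=(318,225,355,275) if n=='top' else (312,215,358,248)
    a,b,e,q=roi; mm=(hs[b:q,a:e,2]<62).astype(np.uint8)
    N,L,st,ce=cv2.connectedComponentsWithStats(mm); i=1+np.argmax(st[1:,4]); yy,xx=np.where(L==i)
    H=np.array([ray(c,x+a,y+b,56)[:2] for x,y in zip(xx,yy)])
    l=cv2.fitLine(H.astype(np.float32),cv2.DIST_L2,0,.01,.01).ravel(); mid=H.mean(0)
    print('handle px',st[i],'mid',mid,'dir line',np.degrees(np.arctan2(l[1],l[0])),'dir from centre',np.degrees(np.arctan2(*(mid-g)[::-1])),'dist',np.linalg.norm(mid-g),'tip',np.linalg.norm(H-g,axis=1).max())
    # drawers near corner
C=np.array(C); print('mean',C.mean(0),'diff',C[1]-C[0])
E
python3 m.py; python3 - <<'E'
from h import *
import cv2
a=cv2.imread('pics/m_top.png');b=cv2.imread('pics/m_side.png');cv2.imwrite('pics/mm.png',np.hstack([a,b]))
c=cam('top'); print(ray(c,367,155,0),ray(c,368,130,120),ray(c,372,122,240),ray(c,400,127,240))
E
```

```text
top fixed r [ 554.24802198 -106.59485861] free [ 576.29786243 -118.8328854    36.03486673] 64 rms 2.2196564034687563
px [359.16606959 218.88321768]
handle px [  6   6  31  41 351] mid [464.38824884 -48.22224088] dir line -34.355335 dir from centre 146.99237712025635 dist 107.15475411666493 tip 168.42016570932947
side fixed r [ 579.99183772 -122.19718934] free [ 580.03805298 -122.31906999   35.39041441] 260 rms 0.8138797253880161
px [292.8805741  205.90238546]
handle px [  0   1  41  29 500] mid [476.84892181 -44.87837078] dir line -29.304798 dir from centre 143.14374548975604 dist 128.90562752180023 tip 197.54186280434462
mean [ 567.11992985 -114.39602398] diff [ 25.74381574 -15.60233073]
[ 758.04946797 -137.59819656    0.        ] [ 788.18674304 -128.44629794  120.        ] [ 761.73657975 -125.33748446  240.        ] [ 749.26488983 -192.71213284  240.        ]
```

View pics/mm.png

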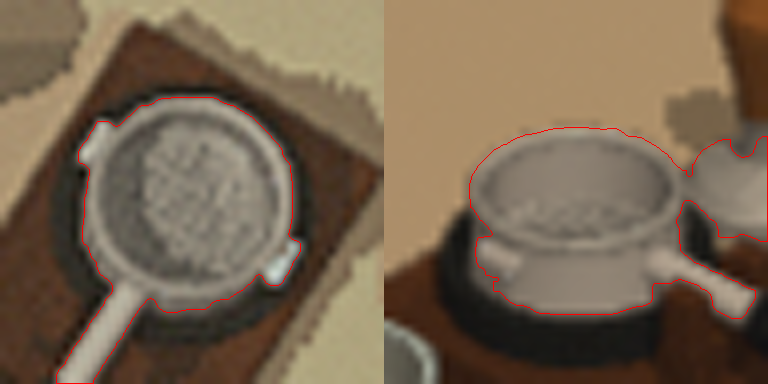

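```bash
sed -i "s/    g=P.mean(0)/    g=ray(c,362.9,211.5,69)[:2] if n=='top' else P.mean(0); print('g0',g)/" m.py; python3 m.py; python3 - <<'E'
from h import *
# lugs (top view crop px /6+off), z=61
c=cam('top')
L=[ray(c,(x+.5)/8-.5+340,(y+.5)/8-.5+187,60)[:2] for x,y in((97,143),(284,264))]; d=L[1]-L[0]
print(L,np.mean(L,0),np.linalg.norm(d),np.degrees(np.arctan2(d[1],d[0])))
# stand block top corners z=30 (crop 6x, off 301,175)
B=[ray(c,(x+.5)/6-.5+301,(y+.5)/6-.5+175,30)[:2] for x,y in((337,88),(522,203),(368,436),(189,323))]
print(B,[np.linalg.norm(B[i]-B[i-1]) for i in range(4)],np.mean(B,0))
for i in range(4):
    e=B[i]-B[i-1]; print(np.degrees(np.arctan2(e[1],e[0])))
E
```

```text
g0 [ 575.29981385 -117.24045007]
top fixed r [ 575.96931914 -118.17944496] free [ 575.68690157 -117.97796857   35.77663458] 276 rms 0.7260626107471908
px [363.34414134 211.0458806 ]
handle px [  6   6  31  41 355] mid [464.94247761 -48.50767971] dir line -34.235626 dir from centre 147.89083202487595 dist 131.0767500896323 tip 192.94786740337884
g0 [ 556.82337343 -105.1562871 ]
side fixed r [ 580.01564302 -122.1527226 ] free [ 580.06204975 -122.2726263    35.39222177] 260 rms 0.8668327702912106
px [292.8686993  205.91092074]
handle px [  0   1  41  29 499] mid [476.75719009 -44.78785296] dir line -29.122002 dir from centre 143.1581566150734 dist 129.02569959985414 tip 197.5338266519118
mean [ 577.99248108 -120.16608378] diff [ 4.04632388 -3.97327764]
[array([596.81954433, -87.38476156]), array([ 554.65290896, -151.22764153])] [ 575.73622664 -119.30620154] 76.51103490471715 -123.44377038025615
[array([ 647.27314611, -104.15184341]), array([ 592.07151157, -190.65509192]), array([ 481.591532 , -117.1329963]), array([534.48669885, -34.04203769])] [np.float64(132.80123322168546), np.float64(102.6159464107588), np.float64(132.70766530040535), np.float64(98.49876181490076)] [ 563.85572213 -111.49549233]
-31.865725410816765
-122.54378862987346
146.35707250121868
57.519433274742696
```

```bash
cat > plan.py <<'E'
import json,numpy as np,os
from scipy.spatial.transform import Rotation as Ro
CEN=np.array([578,-120.]); R=32.5; TILT=6
def tool(yaw,tilt=TILT): return Ro.from_euler('z',yaw,degrees=True)*Ro.from_euler('x',180,degrees=True)*Ro.from_euler('y',-tilt,degrees=True)
def load():
    if os.path.exists('st.json'):
        d=json.load(open('st.json')); return np.array(d['p']),Ro.from_quat(d['q'])
    return np.array([196.508,-593.28,222.548]),tool(np.degrees(.3198),0)
def rows(T,smooth=None):
    p0,R0=load(); out=[]
    for p,r in T:
        t=np.round(R0.inv().apply(np.array(p)-p0),1)+0.; a=np.round((R0.inv()*r).as_rotvec(degrees=True),1)+0.
        out.append(dict(zip(('tx','ty','tz','ax','ay','az'),[float(x) for x in (*t,*a)])))
    print(json.dumps(out).replace(' ','')); q=R0*Ro.from_rotvec(a,degrees=True)
    json.dump(dict(p=list(p0+R0.apply(t)),q=list(q.as_quat())),open('st.json','w'))
# edge pose: trailing edge mid over crest at angle phi, edge height z
PH0,PH1,Y0,Y1=160,-226,228,-72
def edge(phi,z):
    yaw=Y0+(Y1-Y0)*(PH0-phi)/(PH0-PH1); r=tool(yaw)
    e=np.array([*(CEN+R*np.array([np.cos(np.radians(phi)),np.sin(np.radians(phi))])),z])
    return e-r.apply([9.5,0,0]),r
def move(target,n,p0r0=None):
    from scipy.spatial.transform import Slerp
    p0,R0=load(); s=np.linspace(0,1,n+1)[1:]; s=3*s**2-2*s**3
    S=Slerp([0,1],Ro.concatenate([R0,target[1]]))
    rows([(p0+(np.array(target[0])-p0)*k,S(k)) for k in s])
E
python3 -c "
from plan import *
p,r=edge(160,150); print(p)
move((p,tool(123,0)),20)"
```

```text
[ 553.78190769 -101.86314424  150.9930204 ]
[{"tx":3.6,"ty":-2.6,"tz":0.5,"ax":0.0,"ay":0.0,"az":-0.8},{"tx":13.8,"ty":-9.9,"tz":2.0,"ax":0.0,"ay":0.0,"az":-2.9},{"tx":30.0,"ty":-21.5,"tz":4.3,"ax":0.0,"ay":0.0,"az":-6.4},{"tx":51.3,"ty":-36.8,"tz":7.4,"ax":0.0,"ay":0.0,"az":-10.9},{"tx":77.1,"ty":-55.3,"tz":11.2,"ax":0.0,"ay":0.0,"az":-16.4},{"tx":106.6,"ty":-76.5,"tz":15.5,"ax":0.0,"ay":0.0,"az":-22.6},{"tx":139.1,"ty":-99.8,"tz":20.2,"ax":0.0,"ay":0.0,"az":-29.5},{"tx":173.8,"ty":-124.7,"tz":25.2,"ax":0.0,"ay":0.0,"az":-36.8},{"tx":209.9,"ty":-150.6,"tz":30.4,"ax":0.0,"ay":0.0,"az":-44.5},{"tx":246.8,"ty":-177.1,"tz":35.8,"ax":0.0,"ay":0.0,"az":-52.3},{"tx":283.7,"ty":-203.6,"tz":41.1,"ax":0.0,"ay":0.0,"az":-60.2},{"tx":319.9,"ty":-229.5,"tz":46.4,"ax":0.0,"ay":0.0,"az":-67.8},{"tx":354.6,"ty":-254.4,"tz":51.4,"ax":0.0,"ay":0.0,"az":-75.2},{"tx":387.0,"ty":-277.7,"tz":56.1,"ax":0.0,"ay":0.0,"az":-82.1},{"tx":416.5,"ty":-298.8,"tz":60.4,"ax":0.0,"ay":0.0,"az":-88.3},{"tx":442.3,"ty":-317.3,"tz":64.1,"ax":0.0,"ay":0.0,"az":-93.8},{"tx":463.7,"ty":-332.7,"tz":67.2,"ax":0.0,"ay":0.0,"az":-98.3},{"tx":479.8,"ty":-344.3,"tz":69.6,"ax":0.0,"ay":0.0,"az":-101.7},{"tx":490.1,"ty":-351.6,"tz":71.0,"ax":0.0,"ay":0.0,"az":-103.9},{"tx":493.6,"ty":-354.2,"tz":71.6,"ax":0.0,"ay":0.0,"az":-104.7}]
```

```bash
python3 -m jog '[{"tx":4,"ty":-3,"az":-1},{"tx":14,"ty":-10,"tz":2,"az":-3},{"tx":30,"ty":-22,"tz":4,"az":-6},{"tx":51,"ty":-37,"tz":7,"az":-11},{"tx":77,"ty":-55,"tz":11,"az":-16},{"tx":107,"ty":-77,"tz":15,"az":-22},{"tx":139,"ty":-100,"tz":20,"az":-29},{"tx":174,"ty":-125,"tz":25,"az":-36},{"tx":210,"ty":-151,"tz":30,"az":-44},{"tx":247,"ty":-177,"tz":36,"az":-52},{"tx":284,"ty":-204,"tz":41,"az":-60},{"tx":320,"ty":-230,"tz":46,"az":-68},{"tx":355,"ty":-254,"tz":51,"az":-75},{"tx":387,"ty":-278,"tz":56,"az":-82},{"tx":416,"ty":-299,"tz":60,"az":-88},{"tx":442,"ty":-317,"tz":64,"az":-94},{"tx":464,"ty":-333,"tz":67,"az":-98},{"tx":480,"ty":-344,"tz":69.6,"az":-101.7},{"tx":490,"ty":-352,"tz":71,"az":-103.9},{"tx":493.6,"ty":-354.2,"tz":71.6,"az":-104.7}]' 0 20
python3 -c "
from plan import *
p,r=edge(160,95)
p0,R0=load()
move((p,r),13)
"
```

```text
[{"tx":0.0,"ty":0.0,"tz":0.9,"ax":-0.1,"ay":-0.1,"az":-1.8},{"tx":0.0,"ty":0.0,"tz":3.5,"ax":-0.4,"ay":-0.3,"az":-6.7},{"tx":0.0,"ty":0.0,"tz":7.4,"ax":-0.7,"ay":-0.6,"az":-14.2},{"tx":0.0,"ty":0.0,"tz":12.4,"ax":-1.2,"ay":-1.0,"az":-23.7},{"tx":0.0,"ty":0.0,"tz":18.1,"ax":-1.8,"ay":-1.4,"az":-34.6},{"tx":0.0,"ty":0.0,"tz":24.3,"ax":-2.4,"ay":-1.9,"az":-46.4},{"tx":0.0,"ty":0.0,"tz":30.6,"ax":-3.1,"ay":-2.4,"az":-58.5},{"tx":0.0,"ty":0.0,"tz":36.8,"ax":-3.7,"ay":-2.8,"az":-70.3},{"tx":0.0,"ty":0.0,"tz":42.5,"ax":-4.3,"ay":-3.3,"az":-81.2},{"tx":0.0,"ty":0.0,"tz":47.5,"ax":-4.8,"ay":-3.6,"az":-90.7},{"tx":0.0,"ty":0.0,"tz":51.5,"ax":-5.1,"ay":-4.0,"az":-98.2},{"tx":0.0,"ty":0.0,"tz":54.0,"ax":-5.4,"ay":-4.1,"az":-103.1},{"tx":0.0,"ty":0.0,"tz":55.0,"ax":-5.5,"ay":-4.2,"az":-104.9}]$[0]: bad value
```

```bash
python3 -m jog '[{"tx":4,"ty":-3,"tz":0,"ax":0,"ay":0,"az":-1},{"tx":14,"ty":-10,"tz":2,"ax":0,"ay":0,"az":-3},{"tx":30,"ty":-22,"tz":4,"ax":0,"ay":0,"az":-6},{"tx":51,"ty":-37,"tz":7,"ax":0,"ay":0,"az":-11},{"tx":77,"ty":-55,"tz":11,"ax":0,"ay":0,"az":-16},{"tx":107,"ty":-77,"tz":15,"ax":0,"ay":0,"az":-22},{"tx":139,"ty":-100,"tz":20,"ax":0,"ay":0,"az":-29},{"tx":174,"ty":-125,"tz":25,"ax":0,"ay":0,"az":-36},{"tx":210,"ty":-151,"tz":30,"ax":0,"ay":0,"az":-44},{"tx":247,"ty":-177,"tz":36,"ax":0,"ay":0,"az":-52},{"tx":284,"ty":-204,"tz":41,"ax":0,"ay":0,"az":-60},{"tx":320,"ty":-230,"tz":46,"ax":0,"ay":0,"az":-68},{"tx":355,"ty":-254,"tz":51,"ax":0,"ay":0,"az":-75},{"tx":387,"ty":-278,"tz":56,"ax":0,"ay":0,"az":-82},{"tx":416,"ty":-299,"tz":60,"ax":0,"ay":0,"az":-88},{"tx":442,"ty":-317,"tz":64,"ax":0,"ay":0,"az":-94},{"tx":464,"ty":-333,"tz":67,"ax":0,"ay":0,"az":-98},{"tx":480,"ty":-344,"tz":69.6,"ax":0,"ay":0,"az":-101.7},{"tx":490,"ty":-352,"tz":71,"ax":0,"ay":0,"az":-103.9},{"tx":493.6,"ty":-354.2,"tz":71.6,"ax":0,"ay":0,"az":-104.7}]' 0 20
```

```text
time_s: 2.5
ee_pos: [553.8, -100.2, 150.8]
tool_rot: [-3.141, -0.001, 2.15]
force: [-0.4, 0.2, 1.0]
width: 0.3
gripper_force: 0.0
```

```bash
python3 -m jog '[{"tx":0,"ty":0,"tz":1,"ax":-0.1,"ay":-0.1,"az":-2},{"tx":0,"ty":0,"tz":4,"ax":-0.4,"ay":-0.3,"az":-7},{"tx":0,"ty":0,"tz":8,"ax":-0.7,"ay":-0.6,"az":-14},{"tx":0,"ty":0,"tz":12,"ax":-1.1,"ay":-0.9,"az":-22},{"tx":0,"ty":0,"tz":17,"ax":-1.6,"ay":-1.3,"az":-30},{"tx":0,"ty":0,"tz":22,"ax":-2,"ay":-1.6,"az":-38},{"tx":0,"ty":0,"tz":27,"ax":-2.4,"ay":-1.9,"az":-46},{"tx":0,"ty":0,"tz":31,"ax":-2.8,"ay":-2.2,"az":-54},{"tx":0,"ty":0,"tz":35,"ax":-3.2,"ay":-2.5,"az":-62},{"tx":0,"ty":0,"tz":39,"ax":-3.7,"ay":-2.8,"az":-70},{"tx":0,"ty":0,"tz":43,"ax":-4.1,"ay":-3.1,"az":-78},{"tx":0,"ty":0,"tz":46,"ax":-4.5,"ay":-3.4,"az":-86},{"tx":0,"ty":0,"tz":49,"ax":-4.9,"ay":-3.7,"az":-93},{"tx":0,"ty":0,"tz":52,"ax":-5.2,"ay":-4,"az":-99},{"tx":0,"ty":0,"tz":54,"ax":-5.4,"ay":-4.1,"az":-103},{"tx":0,"ty":0,"tz":55,"ax":-5.5,"ay":-4.2,"az":-104.9},{"tx":0,"ty":0,"tz":55,"ax":-5.5,"ay":-4.2,"az":-104.9}]'
python3 - <<'E'
from h import *
from plan import load,edge
ims=[]
for n,(u,v) in (('top',(363,215)),('side',(298,205))):
    c=cam(n); ims.append(cv2.resize(c['frame'][v-36:v+36,u-33:u+33],None,fx=6,fy=6,interpolation=cv2.INTER_CUBIC)[:,:,::-1])
    im=ims[-1]=ims[-1].copy()
    for p,col in ((manip.get_obs()['ee_pos'],(0,0,255)),((578,-120,72),(0,255,0))):
        q=((proj(c,p)-[u-33,v-36]+.5)*6-.5).astype(int); cv2.circle(im,q.tolist(),3,col,-1)
cv2.imwrite('pics/tip.png',np.hstack(ims)); o=manip.get_obs(); print(o['ee_pos'],o['tool_rot'],o['qpos'],o['force'],load()[0])
E
```

```text
time_s: 4.2
ee_pos: [560.4, -89.8, 98.3]
tool_rot: [-3.135, 0.076, -2.321]
force: [-0.2, -0.7, -0.8]
width: 0.3
gripper_force: 0.0
[560.07204243 -90.18491532  98.16956293] [-3.13532438  0.07560705 -2.32212969] [-0.39440091  0.61110133  1.72201084  0.09781972  0.77852966 -2.8530646 ] [-0.69856768  0.3136028   0.60596637] [ 553.7294173  -101.86219505   95.948     ]
```

View pics/tip.png

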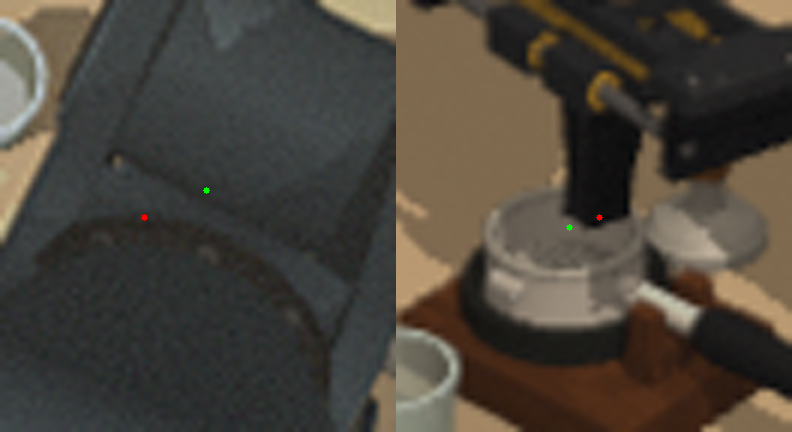

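```bash
sed -i 's/^PH0.*/PH0,PH1,Y0,Y1=155,-221,222,-66/; s/TILT=6/TILT=4/' plan.py
cat > sync.py <<'E'
from plan import *
from cell import manip
o=manip.get_obs(); r=Ro.from_euler('xyz',o['tool_rot'])
print(o['ee_pos'],o['qpos'],o['force'])
json.dump(dict(p=list(o['ee_pos']),q=list(r.as_quat())),open('st.json','w'))
E
python3 sync.py; python3 -c "
from plan import *
print(edge(155,90)[0]);rows([edge(155,90)])"
```

```text
[560.07204243 -90.18491532  98.16956293] [-0.39440091  0.61110133  1.72201084  0.09781972  0.77852966 -2.8530646 ] [-0.69856768  0.3136028   0.60596637]
[555.58767526 -99.92365043  90.6626865 ]
[{"tx":10.7,"ty":-3.3,"tz":6.7,"ax":0.0,"ay":0.3,"az":4.9}]
```

```bash
sed -i 's/^PH0.*/PH0,PH1,Y0,Y1=155,-221,216,-79/' plan.py
python3 -c "
from plan import *
p0,R0=load(); print(edge(155,85)[0]); rows([edge(155,85)])"
```

```text
[ 556.21193648 -100.69454884   85.6626865 ]
[{"tx":0.4,"ty":-1.0,"tz":5.0,"ax":0.4,"ay":0.0,"az":6.0}]
```

```bash
python3 sync.py; python3 -c "
from plan import *
rows([edge(155,85)])"
```

```text
[560.07204243 -90.18491532  98.16956293] [-0.39440091  0.61110133  1.72201084  0.09781972  0.77852966 -2.8530646 ] [-0.69856768  0.3136028   0.60596637]
[{"tx":11.2,"ty":-4.3,"tz":11.7,"ax":0.4,"ay":0.4,"az":10.9}]
```

```bash
python3 -m jog '[{"tx":3,"ty":-1,"tz":3,"ax":0.1,"ay":0.1,"az":3},{"tx":7,"ty":-3,"tz":7,"ax":0.2,"ay":0.2,"az":7},{"tx":11.2,"ty":-4.3,"tz":11.7,"ax":0.4,"ay":0.4,"az":10.9},{"tx":11.2,"ty":-4.3,"tz":11.7,"ax":0.4,"ay":0.4,"az":10.9},{"tx":11.2,"ty":-4.3,"tz":11.7,"ax":0.4,"ay":0.4,"az":10.9}]'
python3 sync.py;  python3 -c "
from plan import *
p,r=edge(155,85);q,R0=load();print(p,p-q,(R0.inv()*r).as_rotvec(degrees=True)); rows([edge(155,72)])"
```

```text
time_s: 4.8
ee_pos: [556.1, -101.2, 85.6]
tool_rot: [3.141, 0.069, -2.512]
force: [-0.5, 0.1, -0.6]
width: 0.9
gripper_force: 0.0
[ 556.09577961 -101.16633412   85.62217184] [-0.41088058  0.62950697  1.73430467  0.08877165  0.74539088 -2.6752271 ] [-0.53827976  0.10368441 -0.59098419]
[ 556.21193648 -100.69454884   85.6626865 ] [0.11615687 0.47178528 0.04051466] [ 0.05304284 -0.0311568   0.0528844 ]
[{"tx":0.5,"ty":0.3,"tz":13.0,"ax":0.1,"ay":0.0,"az":0.1}]
```

```bash
python3 -m jog '[{"tx":0,"ty":0.2,"tz":3,"ax":0,"ay":0,"az":0},{"tx":0.2,"ty":0.3,"tz":7,"ax":0,"ay":0,"az":0},{"tx":0.5,"ty":0.3,"tz":10,"ax":0,"ay":0,"az":0},{"tx":0.5,"ty":0.3,"tz":12,"ax":0,"ay":0,"az":0},{"tx":0.5,"ty":0.3,"tz":13,"ax":0,"ay":0,"az":0},{"tx":0.5,"ty":0.3,"tz":13.7,"ax":0,"ay":0,"az":0},{"tx":0.5,"ty":0.3,"tz":14.3,"ax":0,"ay":0,"az":0},{"tx":0.5,"ty":0.3,"tz":14.5,"ax":0,"ay":0,"az":0},{"tx":0.5,"ty":0.3,"tz":14.5,"ax":0,"ay":0,"az":0}]'
python3 sync.py
```

```text
time_s: 5.7
ee_pos: [556.1, -100.5, 71.2]
tool_rot: [3.14, 0.069, -2.513]
force: [-1.2, -0.4, 3.9]
width: 0.7
gripper_force: 1.9
[ 556.10994256 -100.54325447   71.24525034] [-0.40974373  0.65358878  1.74161289  0.09167346  0.71433378 -2.67733798] [-1.24214947 -0.38136552  3.85966508]
```

```bash
python3 -c "
from plan import *
rows([edge(155-376/60*k,70.5) for k in range(1,13)])"
```

```text
[{"tx":-3.1,"ty":0.6,"tz":0.3,"ax":0.4,"ay":0.0,"az":4.9},{"tx":-6.4,"ty":0.9,"tz":0.5,"ax":0.7,"ay":-0.1,"az":9.8},{"tx":-9.7,"ty":1.0,"tz":0.8,"ax":1.1,"ay":-0.1,"az":14.7},{"tx":-12.9,"ty":0.6,"tz":1.0,"ax":1.4,"ay":-0.1,"az":19.6},{"tx":-16.2,"ty":-0.1,"tz":1.2,"ax":1.8,"ay":-0.1,"az":24.5},{"tx":-19.3,"ty":-1.1,"tz":1.4,"ax":2.1,"ay":-0.1,"az":29.4},{"tx":-22.4,"ty":-2.6,"tz":1.6,"ax":2.4,"ay":-0.1,"az":34.3},{"tx":-25.3,"ty":-4.3,"tz":1.8,"ax":2.8,"ay":-0.1,"az":39.2},{"tx":-27.9,"ty":-6.4,"tz":2.0,"ax":3.1,"ay":-0.1,"az":44.2},{"tx":-30.4,"ty":-8.7,"tz":2.2,"ax":3.5,"ay":-0.1,"az":49.1},{"tx":-32.6,"ty":-11.4,"tz":2.3,"ax":3.8,"ay":-0.1,"az":54.0},{"tx":-34.5,"ty":-14.2,"tz":2.5,"ax":4.2,"ay":-0.1,"az":58.9}]
```

```bash
python3 -m jog '[{"tx":-3.1,"ty":0.6,"tz":0.3,"ax":0.4,"ay":0,"az":4.9},{"tx":-6.4,"ty":0.9,"tz":0.5,"ax":0.7,"ay":-0.1,"az":9.8},{"tx":-9.7,"ty":1,"tz":0.8,"ax":1.1,"ay":-0.1,"az":14.7},{"tx":-12.9,"ty":0.6,"tz":1,"ax":1.4,"ay":-0.1,"az":19.6},{"tx":-16.2,"ty":-0.1,"tz":1.2,"ax":1.8,"ay":-0.1,"az":24.5},{"tx":-19.3,"ty":-1.1,"tz":1.4,"ax":2.1,"ay":-0.1,"az":29.4},{"tx":-22.4,"ty":-2.6,"tz":1.6,"ax":2.4,"ay":-0.1,"az":34.3},{"tx":-25.3,"ty":-4.3,"tz":1.8,"ax":2.8,"ay":-0.1,"az":39.2},{"tx":-27.9,"ty":-6.4,"tz":2,"ax":3.1,"ay":-0.1,"az":44.2},{"tx":-30.4,"ty":-8.7,"tz":2.2,"ax":3.5,"ay":-0.1,"az":49.1},{"tx":-32.6,"ty":-11.4,"tz":2.3,"ax":3.8,"ay":-0.1,"az":54},{"tx":-34.5,"ty":-14.2,"tz":2.5,"ax":4.2,"ay":-0.1,"az":58.9}]'
python3 -c "
from plan import *
print(edge(155-376/60*12,70.5)[0]); print(load()[0])
rows([edge(155-376/60*k,70.5) for k in range(13,29)])"
```

```text
time_s: 6.9
ee_pos: [591.6, -91.5, 70.9]
tool_rot: [-3.141, 0.068, 2.736]
force: [-2.9, 0.7, 5.6]
width: 0.7
gripper_force: 2.3
[592.47874828 -91.71654635  71.1626865 ]
[592.43879068 -91.69238938  71.11493697]
[{"tx":-3.5,"ty":-0.2,"tz":0.2,"ax":0.3,"ay":0.0,"az":4.9},{"tx":-6.9,"ty":-0.8,"tz":0.4,"ax":0.7,"ay":0.0,"az":9.8},{"tx":-10.3,"ty":-1.8,"tz":0.7,"ax":1.0,"ay":0.0,"az":14.7},{"tx":-13.6,"ty":-3.1,"tz":0.9,"ax":1.4,"ay":0.0,"az":19.6},{"tx":-16.7,"ty":-4.8,"tz":1.1,"ax":1.7,"ay":0.0,"az":24.5},{"tx":-19.6,"ty":-6.8,"tz":1.3,"ax":2.0,"ay":0.1,"az":29.4},{"tx":-22.3,"ty":-9.2,"tz":1.5,"ax":2.4,"ay":0.1,"az":34.3},{"tx":-24.8,"ty":-11.8,"tz":1.7,"ax":2.7,"ay":0.1,"az":39.2},{"tx":-26.9,"ty":-14.8,"tz":1.9,"ax":3.1,"ay":0.1,"az":44.1},{"tx":-28.8,"ty":-17.9,"tz":2.0,"ax":3.4,"ay":0.1,"az":49.0},{"tx":-30.3,"ty":-21.2,"tz":2.1,"ax":3.8,"ay":0.1,"az":53.9},{"tx":-31.4,"ty":-24.7,"tz":2.2,"ax":4.1,"ay":0.1,"az":58.8},{"tx":-32.2,"ty":-28.4,"tz":2.2,"ax":4.5,"ay":0.1,"az":63.7},{"tx":-32.5,"ty":-32.1,"tz":2.3,"ax":4.8,"ay":0.1,"az":68.6},{"tx":-32.5,"ty":-35.8,"tz":2.3,"ax":5.1,"ay":0.1,"az":73.5},{"tx":-32.0,"ty":-39.5,"tz":2.2,"ax":5.5,"ay":0.1,"az":78.4}]
```

Force is steady around 5 N; continuing.

```bash
python3 -m jog '[{"tx":-3.5,"ty":-0.2,"tz":0.2,"ax":0.3,"ay":0,"az":4.9},{"tx":-6.9,"ty":-0.8,"tz":0.4,"ax":0.7,"ay":0,"az":9.8},{"tx":-10.3,"ty":-1.8,"tz":0.7,"ax":1,"ay":0,"az":14.7},{"tx":-13.6,"ty":-3.1,"tz":0.9,"ax":1.4,"ay":0,"az":19.6},{"tx":-16.7,"ty":-4.8,"tz":1.1,"ax":1.7,"ay":0,"az":24.5},{"tx":-19.6,"ty":-6.8,"tz":1.3,"ax":2,"ay":0.1,"az":29.4},{"tx":-22.3,"ty":-9.2,"tz":1.5,"ax":2.4,"ay":0.1,"az":34.3},{"tx":-24.8,"ty":-11.8,"tz":1.7,"ax":2.7,"ay":0.1,"az":39.2},{"tx":-26.9,"ty":-14.8,"tz":1.9,"ax":3.1,"ay":0.1,"az":44.1},{"tx":-28.8,"ty":-17.9,"tz":2,"ax":3.4,"ay":0.1,"az":49},{"tx":-30.3,"ty":-21.2,"tz":2.1,"ax":3.8,"ay":0.1,"az":53.9},{"tx":-31.4,"ty":-24.7,"tz":2.2,"ax":4.1,"ay":0.1,"az":58.8},{"tx":-32.2,"ty":-28.4,"tz":2.2,"ax":4.5,"ay":0.1,"az":63.7},{"tx":-32.5,"ty":-32.1,"tz":2.3,"ax":4.8,"ay":0.1,"az":68.6},{"tx":-32.5,"ty":-35.8,"tz":2.3,"ax":5.1,"ay":0.1,"az":73.5},{"tx":-32,"ty":-39.5,"tz":2.2,"ax":5.5,"ay":0.1,"az":78.4}]'
python3 -c "
from plan import *
print(edge(155-376/60*28,70.5)[0]); print(load()[0])
rows([edge(155-376/60*k,70.5) for k in range(29,45)])"
```

```text
time_s: 8.5
ee_pos: [607.8, -140.3, 71.4]
tool_rot: [3.139, 0.068, 1.364]
force: [0.4, 1.5, 3.9]
width: -0.0
gripper_force: 1.7
[ 606.53207531 -140.64510009   71.1626865 ]
[ 606.49793942 -140.59457549   71.19574925]
[{"tx":-3.5,"ty":-1.5,"tz":0.3,"ax":0.3,"ay":0.0,"az":4.9},{"tx":-6.7,"ty":-3.4,"tz":0.5,"ax":0.7,"ay":0.0,"az":9.8},{"tx":-9.8,"ty":-5.7,"tz":0.7,"ax":1.0,"ay":0.0,"az":14.8},{"tx":-12.6,"ty":-8.3,"tz":0.9,"ax":1.3,"ay":0.0,"az":19.7},{"tx":-15.1,"ty":-11.2,"tz":1.1,"ax":1.7,"ay":0.0,"az":24.6},{"tx":-17.3,"ty":-14.3,"tz":1.2,"ax":2.0,"ay":0.0,"az":29.5},{"tx":-19.2,"ty":-17.7,"tz":1.4,"ax":2.4,"ay":0.0,"az":34.4},{"tx":-20.7,"ty":-21.3,"tz":1.5,"ax":2.7,"ay":0.0,"az":39.3},{"tx":-21.8,"ty":-25.1,"tz":1.6,"ax":3.0,"ay":0.0,"az":44.2},{"tx":-22.5,"ty":-28.9,"tz":1.6,"ax":3.4,"ay":0.0,"az":49.1},{"tx":-22.8,"ty":-32.9,"tz":1.6,"ax":3.7,"ay":0.0,"az":54.0},{"tx":-22.7,"ty":-36.8,"tz":1.6,"ax":4.1,"ay":0.0,"az":58.9},{"tx":-22.2,"ty":-40.8,"tz":1.6,"ax":4.4,"ay":0.0,"az":63.8},{"tx":-21.2,"ty":-44.6,"tz":1.5,"ax":4.8,"ay":0.0,"az":68.7},{"tx":-19.9,"ty":-48.4,"tz":1.4,"ax":5.1,"ay":0.0,"az":73.6},{"tx":-18.1,"ty":-52.0,"tz":1.3,"ax":5.4,"ay":0.0,"az":78.5}]
```

```bash
python3 -m jog '[{"tx":-3.5,"ty":-1.5,"tz":0.3,"ax":0.3,"ay":0,"az":4.9},{"tx":-6.7,"ty":-3.4,"tz":0.5,"ax":0.7,"ay":0,"az":9.8},{"tx":-9.8,"ty":-5.7,"tz":0.7,"ax":1,"ay":0,"az":14.8},{"tx":-12.6,"ty":-8.3,"tz":0.9,"ax":1.3,"ay":0,"az":19.7},{"tx":-15.1,"ty":-11.2,"tz":1.1,"ax":1.7,"ay":0,"az":24.6},{"tx":-17.3,"ty":-14.3,"tz":1.2,"ax":2,"ay":0,"az":29.5},{"tx":-19.2,"ty":-17.7,"tz":1.4,"ax":2.4,"ay":0,"az":34.4},{"tx":-20.7,"ty":-21.3,"tz":1.5,"ax":2.7,"ay":0,"az":39.3},{"tx":-21.8,"ty":-25.1,"tz":1.6,"ax":3,"ay":0,"az":44.2},{"tx":-22.5,"ty":-28.9,"tz":1.6,"ax":3.4,"ay":0,"az":49.1},{"tx":-22.8,"ty":-32.9,"tz":1.6,"ax":3.7,"ay":0,"az":54},{"tx":-22.7,"ty":-36.8,"tz":1.6,"ax":4.1,"ay":0,"az":58.9},{"tx":-22.2,"ty":-40.8,"tz":1.6,"ax":4.4,"ay":0,"az":63.8},{"tx":-21.2,"ty":-44.6,"tz":1.5,"ax":4.8,"ay":0,"az":68.7},{"tx":-19.9,"ty":-48.4,"tz":1.4,"ax":5.1,"ay":0,"az":73.6},{"tx":-18.1,"ty":-52,"tz":1.3,"ax":5.4,"ay":0,"az":78.5}]'
python3 -c "
from plan import *
print(edge(155-376/60*44,70.5)[0]); print(load()[0])
rows([edge(155-376/60*k,70.5) for k in range(45,61)])
from cell import manip; print(manip.get_obs()['qpos'])"
```

```text
time_s: 10.1
ee_pos: [554.6, -149.2, 71.7]
tool_rot: [3.138, 0.063, -0.01]
force: [2.0, -0.2, 1.0]
width: 0.4
gripper_force: 1.3
[ 551.91440202 -147.88040707   71.1626865 ]
[ 551.90719526 -147.88501444   71.18341543]
[{"tx":-2.9,"ty":-2.8,"tz":0.2,"ax":0.4,"ay":0.0,"az":4.9},{"tx":-5.5,"ty":-5.9,"tz":0.4,"ax":0.7,"ay":0.0,"az":9.8},{"tx":-7.8,"ty":-9.2,"tz":0.6,"ax":1.1,"ay":0.0,"az":14.7},{"tx":-9.7,"ty":-12.8,"tz":0.7,"ax":1.4,"ay":0.0,"az":19.6},{"tx":-11.3,"ty":-16.6,"tz":0.8,"ax":1.7,"ay":0.0,"az":24.5},{"tx":-12.4,"ty":-20.5,"tz":0.9,"ax":2.1,"ay":0.0,"az":29.4},{"tx":-13.1,"ty":-24.6,"tz":0.9,"ax":2.4,"ay":0.0,"az":34.3},{"tx":-13.4,"ty":-28.7,"tz":0.9,"ax":2.8,"ay":0.0,"az":39.3},{"tx":-13.3,"ty":-32.8,"tz":0.9,"ax":3.1,"ay":0.0,"az":44.2},{"tx":-12.7,"ty":-36.9,"tz":0.9,"ax":3.4,"ay":0.0,"az":49.1},{"tx":-11.7,"ty":-41.0,"tz":0.8,"ax":3.8,"ay":0.0,"az":54.0},{"tx":-10.2,"ty":-44.9,"tz":0.7,"ax":4.1,"ay":0.0,"az":58.9},{"tx":-8.4,"ty":-48.7,"tz":0.6,"ax":4.5,"ay":0.0,"az":63.8},{"tx":-6.1,"ty":-52.2,"tz":0.4,"ax":4.8,"ay":0.0,"az":68.7},{"tx":-3.5,"ty":-55.5,"tz":0.2,"ax":5.2,"ay":0.0,"az":73.6},{"tx":-0.6,"ty":-58.5,"tz":0.0,"ax":5.5,"ay":0.0,"az":78.5}]
[-0.44140221  0.69019177  1.63330888 -0.03832816  0.87451337  1.1642776 ]
```

```bash
python3 -m jog '[{"tx":0,"ty":0,"tz":0.2,"ax":0,"ay":0,"az":0},{"tx":0,"ty":0,"tz":0.2,"ax":0,"ay":0,"az":0}]'; python3 sync.py
```

```text
time_s: 10.3
ee_pos: [553.7, -148.8, 71.3]
tool_rot: [3.139, 0.066, -0.004]
force: [1.2, -1.4, 4.1]
width: 0.6
gripper_force: 1.7
[ 553.70890977 -148.81055749   71.32182759] [-0.44125274  0.69072034  1.63397883 -0.03872777  0.87573279  1.15925499] [ 1.24436523 -1.37684107  4.11662258]
```

```bash
python3 -m jog '[{"tx":-2.9,"ty":-2.8,"tz":0.5,"ax":0.4,"ay":0,"az":4.9},{"tx":-5.5,"ty":-5.9,"tz":0.8,"ax":0.7,"ay":0,"az":9.8},{"tx":-7.8,"ty":-9.2,"tz":1,"ax":1.1,"ay":0,"az":14.7},{"tx":-9.7,"ty":-12.8,"tz":1.1,"ax":1.4,"ay":0,"az":19.6},{"tx":-11.3,"ty":-16.6,"tz":1.2,"ax":1.7,"ay":0,"az":24.5},{"tx":-12.4,"ty":-20.5,"tz":1.3,"ax":2.1,"ay":0,"az":29.4},{"tx":-13.1,"ty":-24.6,"tz":1.3,"ax":2.4,"ay":0,"az":34.3},{"tx":-13.4,"ty":-28.7,"tz":1.3,"ax":2.8,"ay":0,"az":39.3},{"tx":-13.3,"ty":-32.8,"tz":1.3,"ax":3.1,"ay":0,"az":44.2},{"tx":-12.7,"ty":-36.9,"tz":1.3,"ax":3.4,"ay":0,"az":49.1},{"tx":-11.7,"ty":-41,"tz":1.2,"ax":3.8,"ay":0,"az":54},{"tx":-10.2,"ty":-44.9,"tz":1.1,"ax":4.1,"ay":0,"az":58.9},{"tx":-8.4,"ty":-48.7,"tz":1,"ax":4.5,"ay":0,"az":63.8},{"tx":-6.1,"ty":-52.2,"tz":0.8,"ax":4.8,"ay":0,"az":68.7},{"tx":-3.5,"ty":-55.5,"tz":0.6,"ax":5.2,"ay":0,"az":73.6},{"tx":-0.6,"ty":-58.5,"tz":0.4,"ax":5.5,"ay":0,"az":78.5},{"tx":-0.6,"ty":-58.5,"tz":0.4,"ax":5.5,"ay":0,"az":78.5},{"tx":-0.6,"ty":-58.5,"tz":0.4,"ax":5.5,"ay":0,"az":78.5}]'
python3 sync.py; python3 -c "
from plan import *
print(edge(-221,70.5)[0]); R=load()[1]; print(load()[0]+R.apply([9.5,0,0])-[*CEN,0], [np.round(R.inv().apply(v),2) for v in ([0,0,1],[-1,0,0])])"
```

```text
time_s: 12.1
ee_pos: [551.3, -89.8, 70.5]
tool_rot: [3.141, 0.069, -1.377]
force: [-1.4, -1.9, 5.6]
width: 0.5
gripper_force: 2.6
[551.2676374  -89.81369755  70.524613  ] [-0.39345489  0.66821055  1.70255691  0.07862519  0.81106074  2.49890046] [-1.39532759 -1.94498817  5.64567179]
[551.6636688  -89.37533966  71.1626865 ]
[-24.90613269  20.88642855  69.87098491] [array([-0.07,  0.  , -1.  ]), array([-0.19,  0.98,  0.01])]
```

```bash
python3 -m jog '[{"tx":-0.1,"ty":0,"tz":-1,"ax":0,"ay":0,"az":0},{"tx":-0.2,"ty":0,"tz":-3,"ax":0,"ay":0,"az":0},{"tx":-0.5,"ty":0,"tz":-7,"ax":0,"ay":0,"az":0},{"tx":-1,"ty":0,"tz":-15,"ax":0,"ay":0,"az":0},{"tx":-2,"ty":0,"tz":-30,"ax":0,"ay":0,"az":0},{"tx":-3.5,"ty":0,"tz":-50,"ax":0,"ay":0,"az":0},{"tx":-5,"ty":0,"tz":-75,"ax":0,"ay":0,"az":0},{"tx":-7,"ty":10,"tz":-100,"ax":0,"ay":0,"az":0},{"tx":-9,"ty":25,"tz":-115,"ax":0,"ay":0,"az":0},{"tx":-9,"ty":45,"tz":-120,"ax":0,"ay":0,"az":0},{"tx":-9,"ty":70,"tz":-120,"ax":0,"ay":0,"az":0},{"tx":-9,"ty":85,"tz":-120,"ax":0,"ay":0,"az":0},{"tx":-9,"ty":90,"tz":-120,"ax":0,"ay":0,"az":0},{"tx":-9,"ty":90,"tz":-120,"ax":0,"ay":0,"az":0},{"tx":-9,"ty":90,"tz":-120,"ax":0,"ay":0,"az":0}]'
python3 - <<'E'
from h import *
c=cam('side'); save(c,'end.png')
E
```

```text
time_s: 13.6
ee_pos: [464.2, -106.2, 190.9]
tool_rot: [-3.14, 0.068, -1.379]
force: [1.8, 0.7, 0.3]
width: 0.8
gripper_force: 0.0
```

View pics/end.png

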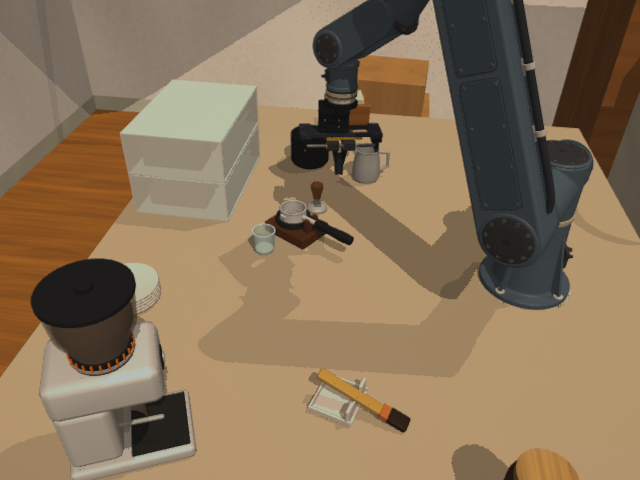

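The picture shows the portafilter still in its stand: cup at (293,211), handle end at (352,238). The tamper (317,195), glass (264,238), jug (366,163) and brush (363,400) are where they were at the start. Handing in.

```bash
python3 -c "
from cell import manip; print(manip.sign_off())"
```

```text
the job is handed in; nothing more can be done
None
```

I ran the fingertip clockwise once round the rim from the handle and back to it, at 1 to 6 N wherever I read the force, then drew it away and handed the job in; no verdict came back, and in the last picture the portafilter and everything around it are unmoved.

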